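# Post the nail brush through the cabinet's self-closing flap

## Robot

A 6-joint arm with a two-finger parallel gripper is mounted at the origin on the work surface. World frame = base frame: x ahead of the robot, y to its left, z up, the work surface at z = 0. Lengths are in m, angles in rad, forces in N, time in s.
With the tool pointing down it reaches from about 0.35 to 0.725 m from the base axis. Payload 4.3 kg.
Tool frame: the origin (TCP) lies midway between the tips of the shut fingers; the grasp point (between the pads) lies 19 mm behind it; z points along the fingers, y is the line along which they close (so a half turn about z gives the same grasp; the last joint's range is limited). The gripper opens to 85 mm and grips with 20 to 120 N. Pads are 22 mm wide; open, the fingers measure 114 mm over their backs; the gripper's body (76 mm by 85 mm) begins 54 mm behind the grasp point. The pads swing forward as they close: fully open they stand 13 mm farther back than shut.
Start: joints at [1.048, 0.377, 0.081, 1.274, 0, 1.46], TCP at [0.231, 0.527, 0.231] pointing down, gripper open.
Joint ranges: [-2.72, 2.72], [-0.84, 1.66], [-1.02, 1.22], [-1.77, 2.12], [-1.37, 1.28], [-3.14, 3.14]. Speed limits (rad/s): [2.57, 2.57, 3.14, 3.14, 3.14, 3.14].

## Interface

Orientations are given as a unit quaternion [x, y, z, w].
In Python, from cell import readout, vision, job gives the robot as it stands.
- The arm moves only by the tool play_rows, never from a script. Its arguments are lists of equal length, an entry for each row: "fingers": the opening, from -1 (shut) to 1 (fully open); "translation": the shift along the tool's x, y, z in m, a list of three; "spin": the turn about the tool's z in degrees. A call has 1 to 20 rows; each row is the pose to reach, as a shift and turn from the pose commanded when the call began, along the tool's axes at that moment; what a row does not reach only later rows make up. A row lasts 1/12 s, in which the tool goes at most 41.7 mm and 7.16 degrees, less where a joint would pass 70% of its speed; a pose out of reach is approached as far as the arm can. A call with a gripper value outside its range is refused whole. The fingers move at their own pace and stop on an object; the grip force is fixed at half the most. Time passes only in rows, so rows that repeat a pose let the fingers close. It gives the time, the measured TCP pose, the force, the opening and the grip force at its end, in the units of the state.
- readout.state(): the state, without advancing time (a new reading comes with each control period).
- vision.capture(name): name is "scene" or "top" or "wrist"; returns the picture (420x560x3 uint8, red, green, blue); there is no depth.
- vision.camera_info(name): a dict with "vertical_fov" (degrees; the focal length in pixels is half the picture's height over the tangent of half this angle, whatever the lens; pixels are square), "cx", "cy" (the principal point, pixels), "world_to_cam" (4x4, takes a point from world to camera coordinates). Camera axes: x right, y up, looking along -z (the intrinsics and any distortion apply to the point x, -y, -z); pixel columns grow to the right and rows downward; lengths in m; the calibration is good to about 2 mm. A picture is of the moment at which its call begins: read the wrist's pose just before it. camera_info takes no time and is no camera call; for the wrist camera it gives the pose at the moment of the call.
- job.finish_job(): hands the job in; it is judged then, once.
The state is a dict: "t": time; "joints": joint angles; "dq": joint speeds; "joint_torque": joint torques, N m; "ee_pos": TCP position; "tool_rot": TCP orientation; "ft_force": force on the tool from outside, world axes, zero at the start; "wrist_torque": the same for the moment, N m; "opening": finger opening in m; "gripper_force": force on a finger pad.
Only numpy, scipy, OpenCV 4.12 (cv2) and the standard library are available. Lean on these libraries where they do the work, as an engineer would, in place of code of your own. Each camera call takes 0.05 s, during which the arm holds its last target. There are 200 camera calls.

## Task

Put the walnut nail brush away in the white rail cabinet without picking it up: with one finger push the orange paddle forward so that the spring flap in the cabinet's top swings down, and while that finger keeps the flap open, push the brush gently forward along its lane with the other finger until it drops in. Open the flap before the middle of the brush passes the end of the lane, and keep holding it until the brush has fallen through. Then let the flap spring shut, and leave the cup, bottles, jar, soap and pumice as they stand.

Things in the scene. Friction and masses are not known exactly. Their poses are not given: they have to be found in the camera images.
- station: White box cabinet hung on a white rail, fixed. Origin on the counter under the flap's hinge line; x = push direction along the lane, y left, z up. Cabinet spans x -141 to 105, y -72 to 78 mm; flat top (deck) at z 170, hollow, floor at z 10. Spring flap flush in the deck covers x 0 to 83, y -55 to 61. Grey front door stays shut, its knob reaches x -159. All mm, station frame, here and below
- lane_mouth (a point): End of the brush's lane at the hinge line, at x 0, y -27, z 170 in the station frame; axes as the station's. The lane runs back from here to x -132 on the deck, between two blue fences with inner faces at y -50 and -4, each 5 mm thick and 8 mm high above the deck
- rail_mid (a point): Middle of the rail's axis, at x 125, y 0, z 215 in the station frame; axes as the station's. Rail along y, 920 mm long, 26 thick, on two posts. A chrome hook with a blue back brush hangs from it at y -200 (both fixed)
- tray (a point): Middle of the floor of the left tray, at x 0, y 185, z 100 in the station frame; axes as the station's. Tray 130 x 170 mm with 16 mm rim; carries cup and travel bottle
- flap (a joint): Angle of the flap about its hinge line (along y at x 0, z 167.5 in the station frame), rad: 0 shut, grows as the plate swings down into the cabinet and the paddle swings forward (+x), stop at 1.5. A spring shuts it again: pushing the paddle's top forward takes about 2 to 3 N at first, 6 to 7 N at the stop. The brush slides off the plate at 1.1 or more
- paddle_top (a point): Middle of the top edge of the orange paddle: a plate 50 wide (y 8 to 58) and 5 mm thick, rigid with the flap, rising 48 mm from the hinge line left of the lane; shut, it leans back to the robot by 0.70 rad with its top at x -31, y 33, z 204 in the station frame. At flap angle q its top is at x 48 sin(q-0.70), z 167.5 + 48 cos(q-0.70)
- brush: Walnut nail brush, 60 long (its x) by 36 wide by 28 mm high: wooden back from z 12 to 28 over a pale bristle block; about 70 g. Lies bristles down in the lane, long side roughly along it, fully short of the flap. Origin: centre of its underside, z up
- cup: Yellow plastic cup, 72 mm across, 85 high, on the left tray; origin: centre of underside
- travel_bottle: Closed green travel bottle, 42 mm across, 100 high, on the left tray; origin: centre of underside
- soap: Yellow soap bar 50 x 80 x 24 mm in a white dish on the counter to the right; origin: centre of underside
- jar: Blue cream jar, 60 mm across, 60 high, on the counter to the right; origin: centre of underside
- pumice: Grey pumice block 50 x 75 x 30 mm on the counter to the left; origin: centre of underside
- shampoo: Blue shampoo bottle, 58 mm across, 160 high, on the counter to the left; origin: centre of underside
Things that resemble listed ones, but are neither listed nor needed, are in the scene too. Leave any pink look-alike of the brush alone.

How it is judged:
By the outcome, as a careful person would: the job done as asked, in the order asked, and still so for the second after the job is handed in, with the robot touching nothing.
It also fails if it takes over 38 s, if anything falls off the work surface, if the arm or the gripper's body presses on something with over 40 N, if the wrist force passes 120 N, or if a joint passes its speed limit or range.

## Working session

There is one attempt and no reset: what is moved stays moved. The work goes in short steps, Python scripts to look and compute and a tool call to move; the robot and the scene stay as the last step left them, time stands still between calls to the robot, and variables do not carry over. Pictures are saved under pics/ and viewed, at most 10 in all, crops included, and the job is handed in when it is done.

Besides the shell and the picture viewer there is one more tool, called after ">>>" as a command line: name --pt "numbers of a row" for each row, then --argument value for the rest. play_rows: Moves the arm, as the interface text tells. Its arguments: {"type":"object","properties":{"fingers":{"type":"array","items":{"type":"number"}},"translation":{"type":"array","items":{"type":"array","items":{"type":"number"}}},"spin":{"type":"array","items":{"type":"number"}}},"required":["fingers","translation","spin"]}

```bash
mkdir -p pics; cat > h.py <<'E'
import numpy as np, cv2
from cell import readout, vision, job
def K(i):
    f=210/np.tan(np.radians(i["vertical_fov"])/2); return f,i["cx"],i["cy"]
def ray(i,u,v):
    f,cx,cy=K(i); M=np.array(i["world_to_cam"]); R=M[:3,:3]; o=-R.T@M[:3,3]
    return o,R.T@np.array([(u-cx)/f,-(v-cy)/f,-1.])
def onz(i,u,v,z):
    o,d=ray(i,u,v); return o+d*(z-o[2])/d[2]
def proj(i,P):
    f,cx,cy=K(i); M=np.array(i["world_to_cam"]); p=M[:3,:3]@np.array(P)+M[:3,3]
    return np.array([cx+f*p[0]/-p[2],cy-f*p[1]/-p[2]])
E
python3 - <<'E'
from h import *
for n in ["scene","top"]:
    im=vision.capture(n); i=vision.camera_info(n); print(n,{k:(np.round(v,4).tolist() if k=="world_to_cam" else v) for k,v in i.items()})
    cv2.imwrite(f"pics/{n}0.png",im[:,:,::-1])
s=readout.state(); print(s)
E
```

```text
scene {'vertical_fov': 53.53714381307048, 'cx': 283.0777495953705, 'cy': 208.4236489706757, 'world_to_cam': [[0.6449, 0.7643, -0.003, -0.4377], [-0.6554, 0.555, 0.5122, 0.2875], [0.3932, -0.3284, 0.8588, -1.4453], [0.0, 0.0, 0.0, 1.0]]}
top {'vertical_fov': 48.990067228684154, 'cx': 286.32383146177096, 'cy': 208.4869954126026, 'world_to_cam': [[-0.009, -0.9998, -0.0164, 0.1002], [0.9977, -0.0101, 0.0669, -0.6061], [-0.067, -0.0158, 0.9976, -1.4821], [0.0, 0.0, 0.0, 1.0]]}
{'t': 0.1, 'joints': array([ 1.04770073e+00,  3.77975984e-01,  7.97679158e-02,  1.27438675e+00,
       -1.56563458e-05,  1.46052231e+00]), 'dq': array([ 0.00041205, -0.00286521,  0.00341663, -0.00084328, -0.00216302,
        0.00139308]), 'joint_torque': array([ 1.29319091e-03, -4.64695573e+01,  2.70581245e+01,  1.19990524e-02,
       -1.22134411e-04,  2.21864195e-05]), 'ee_pos': array([0.23038147, 0.52619722, 0.23046556]), 'tool_rot': array([ 2.04948119e-01,  9.78772425e-01, -8.56964868e-04, -2.72601713e-04]), 'ft_force': array([ 0.22915587, -0.11702406, -0.50779588]), 'wrist_torque': array([ 0.01629527, -0.00844504, -0.01359646]), 'gripper_force': 0.0, 'opening': 0.08538679613916589}
```

View pics/top0.png

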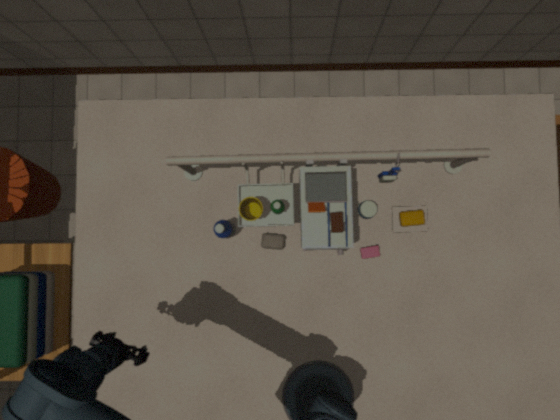

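View pics/scene0.png

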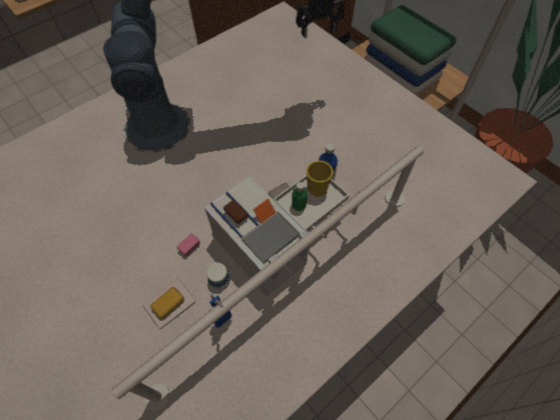

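The top view shows the cabinet at about (300–353, 166–249), paddle (317,207), brush (337,220) and rail at row ~157. The pink decoy is at (370,251), outside the lane. The scene view agrees. Next I'll measure from enlarged crops.

```bash
python3 - <<'E'
from h import *
a=cv2.imread("pics/top0.png")[150:260,285:385]; b=cv2.imread("pics/scene0.png")[165:285,195:315]
a=cv2.resize(a,(400,440),interpolation=cv2.INTER_CUBIC); b=cv2.resize(b,(400,400),interpolation=cv2.INTER_CUBIC)
c=np.zeros((440,800,3),np.uint8); c[:,:400]=a; c[:400,400:]=b
cv2.imwrite("pics/crop.png",np.clip(c*1.8,0,255).astype(np.uint8))
for n in["top","scene"]:
    im=cv2.imread(f"pics/{n}0.png"); i=vision.camera_info(n); h=cv2.cvtColor(im,cv2.COLOR_BGR2HSV)
    for nm,lo,hi in[("orange",(4,180,110),(14,255,255)),("brush",(0,100,25),(14,255,105)),("blue",(105,90,30),(130,255,255))]:
        m=cv2.inRange(h,lo,hi); k,l,st,ce=cv2.connectedComponentsWithStats(m)
        for j in range(1,k):
            x,y=ce[j]
            if st[j,4]>12 and 150<x<440 and 120<y<340: print(n,nm,st[j],ce[j].round(1),onz(i,x,y,.195).round(4))
E
```

```text
top brush [308 202  18   9 150] [316.2 206.1] [0.6015 0.0056 0.195 ]
top brush [331 212  12  20 203] [336.5 222. ] [ 0.5551 -0.0523  0.195 ]
top blue [379 167  20  10  64] [390.3 171.7] [ 0.6987 -0.2095  0.195 ]
top blue [218 221   9   4  20] [222.7 222. ] [0.5582 0.2755 0.195 ]
top blue [216 225  15  12  73] [225.  232.5] [0.528  0.2688 0.195 ]
scene orange [255 200  19  22 232] [264.  210.6] [0.6019 0.0031 0.195 ]
scene brush [224 201  23  22 272] [235.2 211.2] [ 0.5567 -0.0529  0.195 ]
scene blue [320 153  17  16 146] [329.3 158.8] [0.5894 0.2397 0.195 ]
scene blue [211 203  30  33  51] [225.8 219.5] [ 0.5609 -0.0851  0.195 ]
scene blue [248 215  10  10  16] [253.1 220. ] [ 0.6056 -0.0343  0.195 ]
scene blue [211 296   8  10  35] [213.9 300.5] [ 0.7105 -0.227   0.195 ]
scene blue [215 312  16  15  98] [222.6 319.5] [ 0.7575 -0.2371  0.195 ]
```

View pics/crop.png

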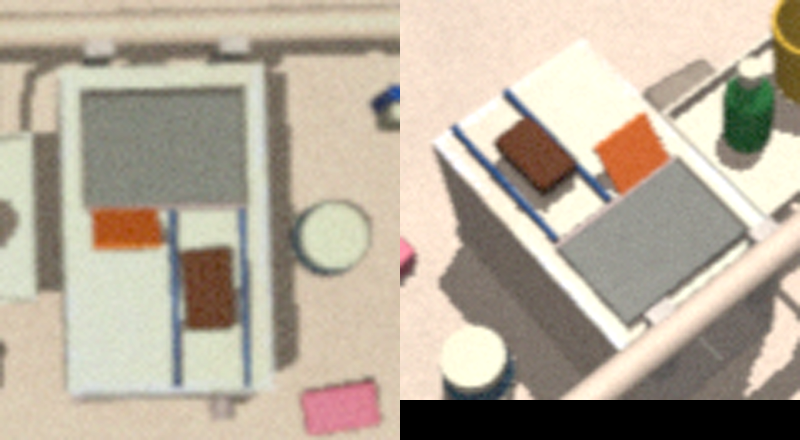

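The crop clearly shows the flap, fences, deck corners and brush. I'll fit the station pose from the flap and deck corners in both views.

```bash
python3 - <<'E'
from h import *
T=vision.camera_info("top"); S=vision.camera_info("scene")
t=lambda u,v:(285+(u+.5)/4-.5,150+(v+.5)/4-.5)
s=lambda u,v:(195+(u-400+.5)*.3-.5,165+(v+.5)*.3-.5)
# station xy : top px, scene px
C=[((83,61),t(82,89),s(748,231)),((83,-55),t(246,88),s(626,318)),((0,-55),t(248,207),s(557,243)),((0,61),t(83,208),s(677,160)),
 ((-141,78),t(68,393),s(583,42)),((-141,-72),t(272,389),s(435,147)),((105,78),t(62,67),None),((105,-72),t(266,66),s(625,348))]
def fit(P,Q):
    P=np.array(P)/1e3;Q=np.array(Q)[:,:2];p=P-P.mean(0);q=Q-Q.mean(0)
    a=np.arctan2((p[:,0]*q[:,1]-p[:,1]*q[:,0]).sum(),(p*q).sum()); R=np.array([[np.cos(a),-np.sin(a)],[np.sin(a),np.cos(a)]])
    o=Q.mean(0)-R@P.mean(0); return a,R,o,((Q-(P@R.T+o))*1e3).round(1)
for i,k,n in((T,1,"top"),(S,2,"scene")):
    D=[c for c in C if c[k] is not None]
    a,R,o,r=fit([c[0] for c in D],[onz(i,*c[k],.170) for c in D]); print(n,np.degrees(a).round(2),o.round(4),r.tolist())
    B=[t(180,250),t(232,247),t(236,326),t(187,329)] if k==1 else [s(525,118),s(577,157),s(548,193),s(497,150)]
    print(" brush top corners, station", [(R.T@(onz(i,*b,.198)[:2]-o)*1e3).round(1).tolist() for b in B])
    pt=[t(92,248),t(162,248)] if k==1 else [s(643,114),s(597,150)]
    print(" paddle top", [(R.T@(onz(i,*b,.204)[:2]-o)*1e3).round(1).tolist() for b in pt])
E
```

```text
top 0.14 [ 0.6192 -0.0281] [[2.7, 2.5], [1.8, -2.3], [-3.2, -2.0], [-2.4, 3.0], [3.3, -1.1], [4.6, 0.3], [-2.7, 0.0], [-4.1, -0.3]]
 brush top corners, station [[-35.8, -4.4], [-34.1, -41.7], [-90.7, -43.5], [-92.5, -8.4]]
 paddle top [[-33.9, 58.9], [-34.6, 8.9]]
scene 0.75 [ 0.6169 -0.0256] [[-0.4, -0.7], [-5.8, 1.6], [-3.1, 1.4], [1.2, -0.8], [8.1, -3.3], [10.4, -1.5], [-10.4, 3.3]]
 brush top corners, station [[-90.1, -13.3], [-37.2, -4.9], [-27.1, -40.1], [-81.3, -46.3]]
 paddle top [[-30.9, 54.4], [-29.1, 8.3]]
```

```bash
cat >> h.py <<'E'
from scipy.spatial.transform import Rotation as Ro
O=np.array([.618,-.027]); A=np.radians(.4)   # station pose
def plan(xs,ys,z,yaw):
    """shift (tool axes, mm) and spin to put TCP at station x,y mm, z m; yaw=deg left finger ahead"""
    s=readout.state(); R=Ro.from_quat(s["tool_rot"]).as_matrix()
    w=O+np.array([[np.cos(A),-np.sin(A)],[np.sin(A),np.cos(A)]])@(np.array([xs,ys])/1e3)
    cur=np.degrees(np.arctan2(R[0,1],R[1,1]))+np.degrees(A)
    print("t",round(s["t"],2),"shift mm",(R.T@(np.r_[w,z]-s["ee_pos"])*1e3).round(1),"spin",round(yaw-cur,2),"toolz",R[:,2].round(3),"F",s["ft_force"].round(1),"open",round(s["opening"],4))
E
python3 -c "
from h import *
plan(-86,5,.26,44.5)"
```

```text
t 0.1 shift mm [-496.4 -381.8  -28.9] spin 20.45 toolz [-0.001 -0.002 -1.   ] F [ 0.2 -0.1 -0.5] open 0.0854
```

>>> play_rows --fingers '[0.63,0.63,0.63,0.63,0.63,0.63,0.63,0.63,0.63,0.63,0.63,0.63,0.63,0.63,0.63,0.63,0.63,0.63,0.63,0.63]' --pt "-0.01 -0.008 -0.015" --pt "-0.035 -0.027 -0.029" --pt "-0.065 -0.05 -0.029" --pt "-0.095 -0.073 -0.029" --pt "-0.125 -0.096 -0.029" --pt "-0.155 -0.119 -0.029" --pt "-0.185 -0.142 -0.029" --pt "-0.215 -0.165 -0.029" --pt "-0.245 -0.188 -0.029" --pt "-0.275 -0.211 -0.029" --pt "-0.305 -0.234 -0.029" --pt "-0.335 -0.257 -0.029" --pt "-0.365 -0.28 -0.029" --pt "-0.395 -0.303 -0.029" --pt "-0.425 -0.326 -0.029" --pt "-0.455 -0.349 -0.029" --pt "-0.48 -0.37 -0.029" --pt "-0.496 -0.382 -0.029" --pt "-0.496 -0.382 -0.029" --pt "-0.496 -0.382 -0.029" --spin '[0,1,3,5,7,9,11,13,15,17,19,20,20.5,20.5,20.5,20.5,20.5,20.5,20.5,20.5]'

```text
t: 1.77
ee_pos: [0.5316, -0.0229, 0.2595]
tool_rot: [0.377, 0.926, 0.0, -0.001]
ft_force: [0.1, -0.8, 0.4]
opening: 0.0695
gripper_force: 0.0
```

```bash
python3 - <<'E'
from h import *
plan(-86,5,.178,44.5)
i=vision.camera_info("wrist"); im=vision.capture("wrist"); cv2.imwrite("pics/w1.png",np.clip(im[:,:,::-1]*1.5,0,255).astype(np.uint8))
import json; json.dump({k:np.array(v).tolist() for k,v in i.items()},open("w1.json","w")); print(i)
E
```

```text
t 1.77 shift mm [-0.2  0.5 81.5] spin -0.17 toolz [-0.001  0.001 -1.   ] F [ 0.1 -0.8  0.4] open 0.0695
{'vertical_fov': 68.10146341120962, 'cx': 277.58785815021514, 'cy': 210.28398861022137, 'world_to_cam': array([[ 6.98205669e-01,  7.15896937e-01, -6.46999944e-04,
        -3.55682546e-01],
       [-6.82334342e-01,  6.65198452e-01, -3.03201031e-01,
         4.24847665e-01],
       [-2.16630306e-01,  2.12138149e-01,  9.52926396e-01,
        -2.86955497e-01],
       [ 0.00000000e+00,  0.00000000e+00,  0.00000000e+00,
         1.00000000e+00]])}
```

View pics/w1.png

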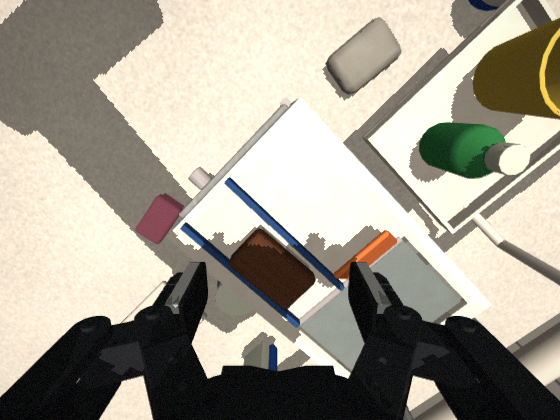

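The wrist view shows the brush at about (272,270), rear edge (262,228)–(231,256). The paddle top edge runs (390,233)–(335,277), and the deck's front corners are (297,100) and (178,230). The finger tips are near (185,290) and (370,295), both clear of everything.

```bash
python3 - <<'E'
from h import *
import json; i=json.load(open("w1.json"))
c,s=np.cos(A),np.sin(A); R=np.array([[c,-s],[s,c]])
st=lambda u,v,z:(R.T@(onz(i,u,v,z)[:2]-O)*1e3).round(1)
for n,u,v,z in[("deckFL",297,100,.17),("deckFR",178,230,.17),("hingeL 0,61",403,238,.17),("flapFarL 83,61",466,303,.17),("hingeR~0,-55",300,322,.17),("laneL fence rear -132,-4..1",230,180,.178),("R fence rear -132,-50..",185,226,.178),("Lfence end",342,288,.178),("padL -31,58",390,233,.204),("padR -31,8",335,277,.204),("brRL",262,228,.198),("brRR",231,256,.198),("brFL",315,280,.198),("brFR",282,310,.198)]: print(n,st(u,v,z))
E
```

```text
deckFL [-137.5   75.9]
deckFR [-133.4  -59.4]
hingeL 0,61 [-1.4 64.3]
flapFarL 83,61 [85.4 65.6]
hingeR~0,-55 [ -1.4 -50. ]
laneL fence rear -132,-4..1 [-132.1    2.2]
R fence rear -132,-50.. [-132.   -48.9]
Lfence end [-6.1  1.2]
padL -31,58 [-31.1  59.7]
padR -31,8 [-32.1  10.5]
brRL [-93.9  -1.8]
brRR [-94.5 -33.2]
brFL [-37.3  -3.3]
brFR [-36.  -38.9]
```

```bash
sed -i 's/-.027\])/-.025])/' h.py; python3 -c "
from h import *
plan(-86,7,.178,44.5)"
```

```text
t 1.82 shift mm [ 1.7  3.  81.7] spin -0.08 toolz [-0.001  0.001 -1.   ] F [ 0.3 -0.9 -0.4] open 0.0696
```

>>> play_rows --fingers '[0.63,0.63,0.63,0.63,0.63,0.63,0.63,0.63,0.63,0.63]' --pt "0.001 0.002 0.01" --pt "0.002 0.003 0.022" --pt "0.002 0.003 0.034" --pt "0.002 0.003 0.046" --pt "0.002 0.003 0.058" --pt "0.002 0.003 0.068" --pt "0.002 0.003 0.076" --pt "0.002 0.003 0.082" --pt "0.002 0.003 0.082" --pt "0.002 0.003 0.082" --spin '[0,0,0,0,0,0,0,0,0,0]'

```text
t: 2.65
ee_pos: [0.5322, -0.0183, 0.1782]
tool_rot: [0.376, 0.927, 0.0, -0.0]
ft_force: [0.4, 0.9, 0.9]
opening: 0.0695
gripper_force: 0.0
```

```bash
python3 - <<'E'
from h import *
plan(-76,7,.178,44.5); plan(-30,7,.178,44.5)
a=vision.capture("scene")[155:275,185:305,::-1]; b=vision.capture("wrist")[:,:,::-1]
c=np.zeros((420,800,3),np.uint8); c[:400,:400]=cv2.resize(a,(400,400),interpolation=cv2.INTER_CUBIC); c[:,400:]=b[:,80:480]
cv2.imwrite("pics/d2.png",np.clip(c*1.6,0,255).astype(np.uint8))
E
```

```text
t 2.65 shift mm [-7.1  6.6  0.2] spin -0.03 toolz [-0.  0. -1.] F [0.4 0.9 0.9] open 0.0695
t 2.65 shift mm [-39.9  38.9   0.2] spin -0.03 toolz [-0.  0. -1.] F [0.4 0.9 0.9] open 0.0695
```

View pics/d2.png

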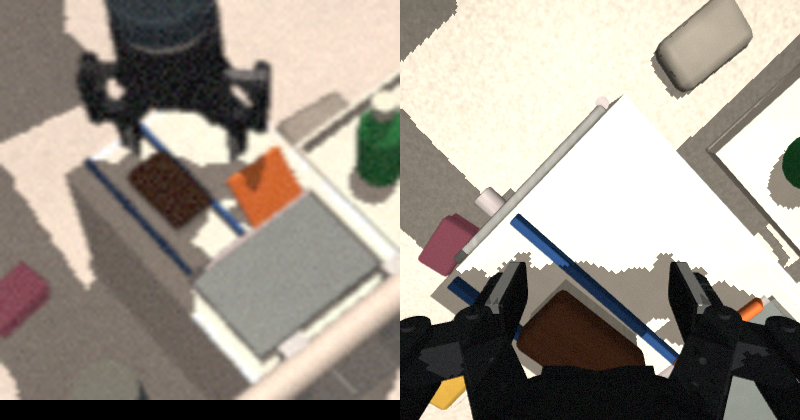

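In the scene crop the right finger is in the lane behind the brush and the left finger is behind the paddle. The wrist crop agrees. Now I'll push forward.

>>> play_rows --fingers '[0.63,0.63,0.63,0.63,0.63,0.63,0.63,0.63,0.63,0.63,0.63,0.63,0.63,0.63,0.63,0.63,0.63,0.63,0.63,0.63]' --pt "-0.0015 0.0015 0" --pt "-0.003 0.003 0" --pt "-0.005 0.005 0" --pt "-0.007 0.0068 0" --pt "-0.009 0.0087 0" --pt "-0.011 0.0107 0" --pt "-0.0127 0.0124 0" --pt "-0.0144 0.014 0" --pt "-0.0161 0.0157 0" --pt "-0.0178 0.0173 0" --pt "-0.0195 0.019 0" --pt "-0.0212 0.0206 0" --pt "-0.0229 0.0223 0" --pt "-0.0246 0.0239 0" --pt "-0.0263 0.0256 0" --pt "-0.028 0.0272 0" --pt "-0.0297 0.0289 0" --pt "-0.0314 0.0305 0" --pt "-0.0328 0.032 0" --pt "-0.0328 0.032 0" --spin '[0,0,0,0,0,0,0,0,0,0,0,0,0,0,0,0,0,0,0,0]'

```text
t: 4.42
ee_pos: [0.5784, -0.0185, 0.1782]
tool_rot: [0.376, 0.927, -0.0, -0.0]
ft_force: [-4.9, -0.5, 2.3]
opening: 0.0698
gripper_force: 2.4
```

```bash
python3 - <<'E'
from h import *
plan(-30,7,.178,44.5)
a=vision.capture("scene")[155:275,185:305,::-1]; b=vision.capture("wrist")[:,:,::-1]
c=np.zeros((420,800,3),np.uint8); c[:400,:400]=cv2.resize(a,(400,400),interpolation=cv2.INTER_CUBIC); c[:,400:]=b[:,80:480]
cv2.imwrite("pics/d3.png",np.clip(c*1.8,0,255).astype(np.uint8))
E
```

```text
t 4.42 shift mm [-6.7  6.9  0.2] spin -0.05 toolz [-0.  0. -1.] F [-4.9 -0.5  2.3] open 0.0698
```

View pics/d3.png

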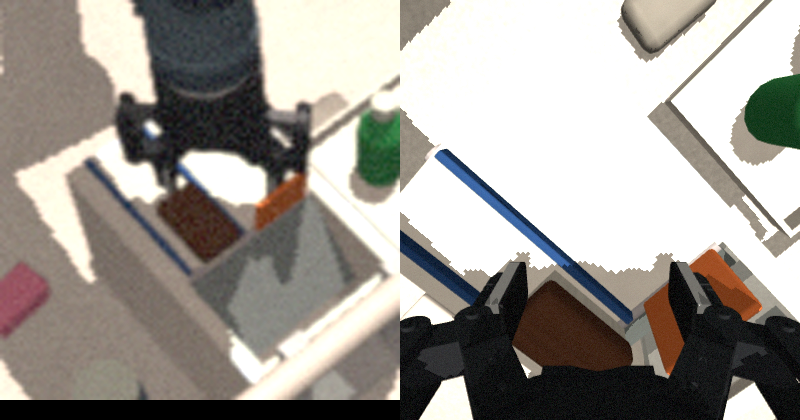

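The flap is opening and the brush is still short of the hinge. Ten more millimetres.

>>> play_rows --fingers '[0.63,0.63,0.63,0.63,0.63,0.63]' --pt "-0.0015 0.0015 0" --pt "-0.003 0.003 0" --pt "-0.0045 0.0045 0" --pt "-0.006 0.006 0" --pt "-0.0067 0.0069 0" --pt "-0.0067 0.0069 0" --spin '[0,0,0,0,0,0]'

```text
t: 5.02
ee_pos: [0.5858, -0.0183, 0.1773]
tool_rot: [0.376, 0.927, -0.001, -0.002]
ft_force: [-7.5, 0.5, 2.8]
opening: 0.0695
gripper_force: 4.0
```

```bash
python3 - <<'E'
from h import *
plan(-30,7,.178,44.5)
a=vision.capture("scene")[155:275,185:305,::-1]; b=vision.capture("top")[150:260,285:385,::-1]
c=np.zeros((440,800,3),np.uint8); c[:400,:400]=cv2.resize(a,(400,400),interpolation=cv2.INTER_CUBIC); c[:,400:]=cv2.resize(b,(400,440),interpolation=cv2.INTER_CUBIC)
cv2.imwrite("pics/d4.png",np.clip(c*1.8,0,255).astype(np.uint8))
E
```

```text
t 5.02 shift mm [-1.5  1.6 -0.7] spin -0.06 toolz [-0.005 -0.    -1.   ] F [-7.5  0.5  2.8] open 0.0695
```

View pics/d4.png

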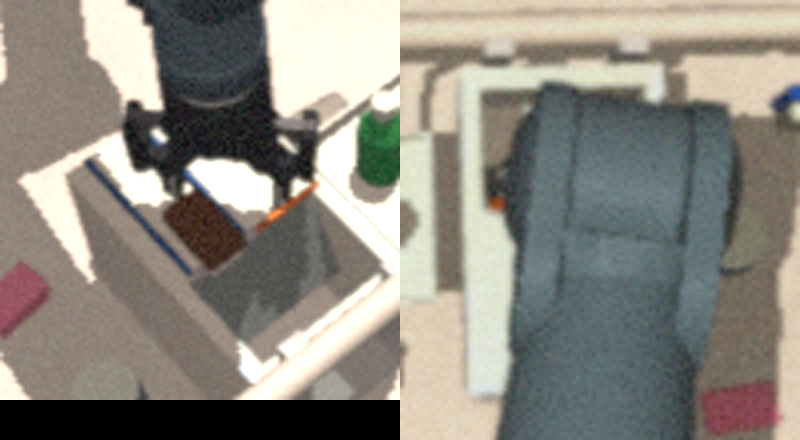

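```bash
python3 - <<'E'
from h import *
i=vision.camera_info("scene")
c,s=np.cos(A),np.sin(A); R=np.array([[c,-s],[s,c]])
def P(x,y,z):
    u=proj(i,np.r_[O+R@np.array([x,y])/1e3,z/1e3]); return ((u+.5-[185,155])/.3-.5).round(0)
print("hinge",P(0,61,170),P(0,-55,170),"brush rear-47 mid",P(-17,-24,198),"front top",P(13,-6,198),P(13,-42,198))
for q in(.9,1.1,1.2,1.3,1.4,1.5): print(q,"plate low L",P(83*np.cos(q),61,167.5-83*np.sin(q)),"pad top L,R",P(48*np.sin(q-.7),58,167.5+48*np.cos(q-.7)),P(48*np.sin(q-.7),8,167.5+48*np.cos(q-.7)))
E
```

```text
hinge [312. 193.] [193. 280.] brush rear-47 mid [209. 223.] front top [253. 236.] [214. 265.]
0.9 plate low L [355. 278.] pad top L,R [316. 173.] [264. 211.]
1.1 plate low L [343. 271.] pad top L,R [324. 183.] [272. 222.]
1.2 plate low L [337. 266.] pad top L,R [328. 188.] [276. 227.]
1.3 plate low L [331. 261.] pad top L,R [332. 194.] [280. 232.]
1.4 plate low L [324. 256.] pad top L,R [335. 199.] [283. 238.]
1.5 plate low L [318. 250.] pad top L,R [338. 204.] [286. 243.]
```

Paddle and plate edges put the flap near 1.05–1.1 rad, with the brush middle still ~25 mm short of the hinge. I'll open the flap further first.

>>> play_rows --fingers '[0.63,0.63,0.63,0.63,0.63,0.63,0.63]' --pt "-0.0015 0.0015 0" --pt "-0.003 0.003 0" --pt "-0.0045 0.0045 0" --pt "-0.006 0.006 0" --pt "-0.007 0.007 0" --pt "-0.007 0.007 0" --pt "-0.007 0.007 0" --spin '[0,0,0,0,0,0,0]'

```text
t: 5.7
ee_pos: [0.5933, -0.0183, 0.1761]
tool_rot: [0.376, 0.927, -0.002, -0.004]
ft_force: [-11.0, -1.1, 1.4]
opening: 0.0697
gripper_force: 4.6
```

```bash
python3 - <<'E'
from h import *
plan(-20,7,.178,44.5)
a=vision.capture("scene")[155:275,185:305,::-1]
cv2.imwrite("pics/d5.png",np.clip(cv2.resize(a,(600,600),interpolation=cv2.INTER_CUBIC)*1.8,0,255).astype(np.uint8))
E
```

```text
t 5.7 shift mm [-3.2  3.3 -1.9] spin -0.05 toolz [-0.01  -0.001 -1.   ] F [-11.   -1.1   1.4] open 0.0697
```

View pics/d5.png

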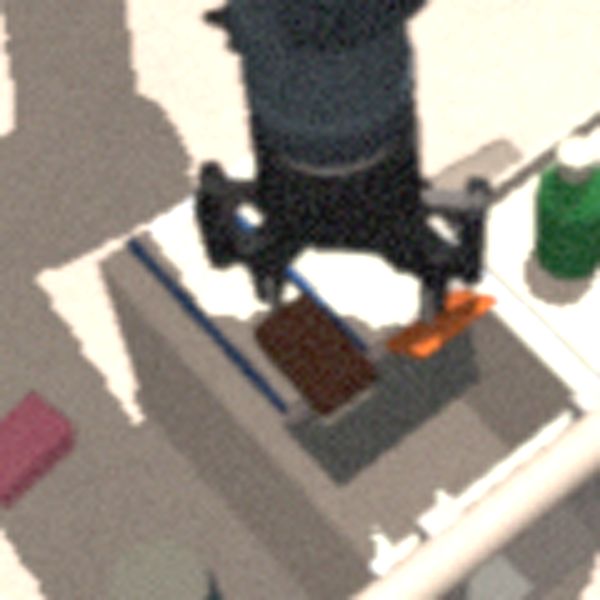

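The flap is at about 1.4 rad: plate lower corner at (478,380), paddle leaning well forward. The brush middle is still about 10 mm short. Next I pivot about the left finger so the right finger advances the brush.

```bash
python3 - <<'E'
from h import *
y0=44.5; th=np.radians(y0)
tx=np.array([-np.cos(th),np.sin(th)]); ty=np.array([np.sin(th),np.cos(th)])
for k in range(1,21):
    y=y0-1.25*k; a=np.radians(y)
    d=41.9*np.array([np.sin(th)-np.sin(a),np.cos(th)-np.cos(a)])+[0,8*k/20]
    print([round(d@tx/1e3,4),round(d@ty/1e3,4),0],end=", ")
E
```

```text
[np.float64(-0.0006), np.float64(0.0003), 0], [np.float64(-0.0013), np.float64(0.0006), 0], [np.float64(-0.0019), np.float64(0.0009), 0], [np.float64(-0.0025), np.float64(0.0013), 0], [np.float64(-0.0032), np.float64(0.0017), 0], [np.float64(-0.0038), np.float64(0.0021), 0], [np.float64(-0.0044), np.float64(0.0025), 0], [np.float64(-0.005), np.float64(0.0029), 0], [np.float64(-0.0057), np.float64(0.0034), 0], [np.float64(-0.0063), np.float64(0.0038), 0], [np.float64(-0.0069), np.float64(0.0043), 0], [np.float64(-0.0075), np.float64(0.0049), 0], [np.float64(-0.0081), np.float64(0.0054), 0], [np.float64(-0.0087), np.float64(0.0059), 0], [np.float64(-0.0093), np.float64(0.0065), 0], [np.float64(-0.0098), np.float64(0.0071), 0], [np.float64(-0.0104), np.float64(0.0077), 0], [np.float64(-0.011), np.float64(0.0083), 0], [np.float64(-0.0115), np.float64(0.009), 0], [np.float64(-0.0121), np.float64(0.0096), 0],
```

>>> play_rows --fingers '[0.63,0.63,0.63,0.63,0.63,0.63,0.63,0.63,0.63,0.63,0.63,0.63,0.63,0.63,0.63,0.63,0.63,0.63,0.63,0.63]' --pt "-0.0006 0.0003 0" --pt "-0.0013 0.0006 0" --pt "-0.0019 0.0009 0" --pt "-0.0025 0.0013 0" --pt "-0.0032 0.0017 0" --pt "-0.0038 0.0021 0" --pt "-0.0044 0.0025 0" --pt "-0.005 0.0029 0" --pt "-0.0057 0.0034 0" --pt "-0.0063 0.0038 0" --pt "-0.0069 0.0043 0" --pt "-0.0075 0.0049 0" --pt "-0.0081 0.0054 0" --pt "-0.0087 0.0059 0" --pt "-0.0093 0.0065 0" --pt "-0.0098 0.0071 0" --pt "-0.0104 0.0077 0" --pt "-0.011 0.0083 0" --pt "-0.0115 0.009 0" --pt "-0.0121 0.0096 0" --spin '[-1.25,-2.5,-3.75,-5,-6.25,-7.5,-8.75,-10,-11.25,-12.5,-13.75,-15,-16.25,-17.5,-18.75,-20,-21.25,-22.5,-23.75,-25]'

```text
t: 7.42
ee_pos: [0.6104, -0.0226, 0.1781]
tool_rot: [0.167, 0.986, -0.003, -0.002]
ft_force: [-11.0, -8.8, 7.2]
opening: 0.0696
gripper_force: 6.4
```

```bash
python3 - <<'E'
from h import *
plan(-20,7,.178,19.5)
a=vision.capture("scene")[155:275,185:305,::-1]
cv2.imwrite("pics/d6.png",np.clip(cv2.resize(a,(600,600),interpolation=cv2.INTER_CUBIC)*1.8,0,255).astype(np.uint8))
E
```

```text
t 7.42 shift mm [13.2  0.1  0.2] spin -0.09 toolz [-0.005 -0.006 -1.   ] F [-11.   -8.8   7.2] open 0.0696
```

View pics/d6.png

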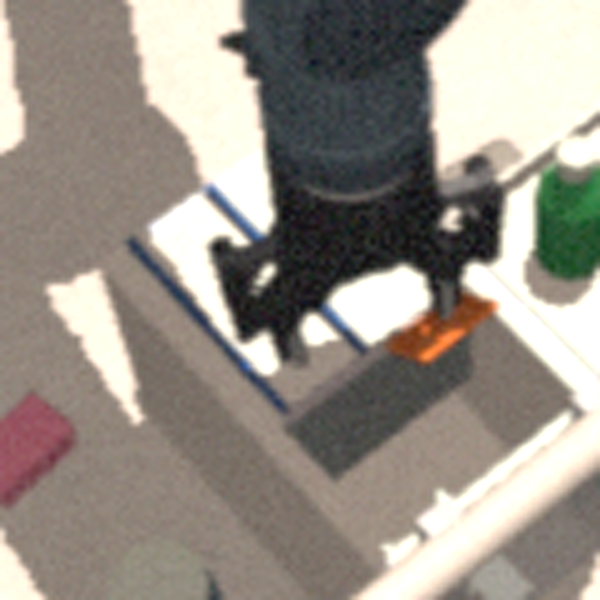

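The brush has dropped through: the lane is empty and the flap is still held open at ~1.45 rad. I'll hold briefly, then back off slowly.

>>> play_rows --fingers '[0.63,0.63,0.63,0.63,0.63,0.63,0.63,0.63,0.63,0.63,0.63,0.63,0.63,0.63,0.63,0.63,0.63,0.63,0.63,0.63]' --pt "0 0 0" --pt "0 0 0" --pt "0 0 0" --pt "0 0 0" --pt "0.0025 -0.0009 0" --pt "0.006 -0.002 0" --pt "0.01 -0.0035 0" --pt "0.0145 -0.005 0" --pt "0.019 -0.0067 0" --pt "0.0235 -0.0083 0" --pt "0.028 -0.01 0" --pt "0.0325 -0.0115 0" --pt "0.037 -0.013 0" --pt "0.0415 -0.0147 0" --pt "0.046 -0.0163 0" --pt "0.0505 -0.018 0" --pt "0.055 -0.0195 0" --pt "0.0605 -0.0215 0" --pt "0.066 -0.0235 0" --pt "0.071 -0.025 0" --spin '[0,0,0,0,0,0,0,0,0,0,0,0,0,0,0,0,0,0,0,0]'

```text
t: 9.13
ee_pos: [0.5375, -0.02, 0.1785]
tool_rot: [0.166, 0.986, 0.0, 0.0]
ft_force: [-0.2, 0.2, -0.2]
opening: 0.0699
gripper_force: 0.0
```

>>> play_rows --fingers '[0.63,0.63,0.63,0.63,0.63,0.63,0.63,0.63,0.63,0.63,0.63,0.63]' --pt "0.002 0 -0.005" --pt "0.005 0 -0.02" --pt "0.01 0 -0.04" --pt "0.03 0 -0.06" --pt "0.055 0 -0.08" --pt "0.08 0 -0.1" --pt "0.1 0 -0.11" --pt "0.12 0 -0.11" --pt "0.14 0 -0.11" --pt "0.15 0 -0.11" --pt "0.15 0 -0.11" --pt "0.15 0 -0.11" --spin '[0,0,0,0,0,0,0,0,0,0,0,0]'

```text
t: 10.13
ee_pos: [0.3966, 0.0293, 0.2886]
tool_rot: [0.166, 0.986, 0.0, 0.001]
ft_force: [0.7, -0.3, 0.5]
opening: 0.0692
gripper_force: 0.0
```

```bash
python3 - <<'E'
from h import *
s=readout.state(); print(s["t"],s["ee_pos"],s["ft_force"].round(1))
a=vision.capture("scene")[125:325,145:345,::-1]; b=vision.capture("top")[150:270,200:440,::-1]
c=np.zeros((400,800,3),np.uint8); c[:,:400]=cv2.resize(a,(400,400),interpolation=cv2.INTER_CUBIC); c[:200,400:]=cv2.resize(b,(400,200),interpolation=cv2.INTER_CUBIC)
cv2.imwrite("pics/d7.png",np.clip(c*1.8,0,255).astype(np.uint8))
E
```

```text
10.1333 [0.39656066 0.02926037 0.28862143] [ 0.7 -0.3  0.5]
```

View pics/d7.png

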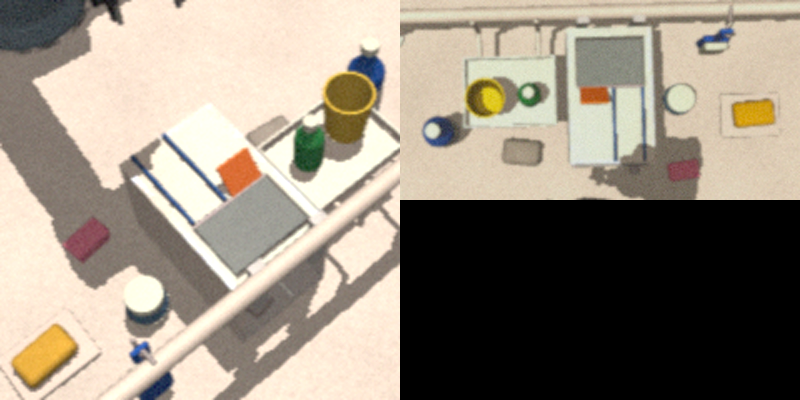

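The flap is shut, with the paddle back at (240,172). The lane is empty, everything else is where it was, and the arm is clear.

```bash
python3 -c "
from h import *
print(job.finish_job())"
```

```text
the job is handed in; nothing more can be done
None
```

The brush dropped into the cabinet while the paddle finger held the flap open. The flap then sprang shut, everything else stayed where it was, and the job was handed in at about 10 s; the last camera views show this, except the brush inside, which they can't see.

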